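# Put the watch bench tools back in their holders

## Task

Tidy the watchmaker's bench: put the dust blower in the red round dish, the eye loupe in the brass round dish, the blue demagnetiser in the blue rectangular tray and the oil-cup stand in the long white tray. Set each one down gently, upright and flat on its holder's floor inside the rim, not dropped or thrown. Leave the watch movement and the little white parts pot where they are.

Things in the scene. Friction and masses are not known exactly. Their poses are not given: they have to be found in the camera images.
- blower: Dust blower standing nozzle up: round black rubber bulb with a red ring near the foot and a red nozzle on top. Bulb 46 mm diameter with straight sides from 6 to 46 mm height, tapering above; nozzle 10 mm diameter, 73 mm overall height. About 70 g. Origin: centre of its underside, z up.
- loupe: Watchmaker's eye loupe standing upright: black cylinder 34 mm diameter, 38 mm tall, with brass rings and a pale glass lens on top. About 50 g. Origin: centre of its underside, z up.
- demag: Demagnetiser: blue plastic box 72 (its x) by 44 (its y) by 36 mm tall, black panel and small white button on top. About 300 g. Origin: centre of its underside, z up.
- oilstand: Oil-cup stand: long white block 92 (its x) by 26 (its y) by 26 mm tall, with four round coloured lids in a row on top (to 34 mm). About 180 g. Origin: centre of its underside, z up.
- blower_dish: The blower's holder: red round dish, fixed. Inside diameter 66 mm, outside 74; floor 3 mm thick, rim 10 mm above the bench. Origin: centre of its underside, on the bench, z up.
- loupe_dish: The loupe's holder: brass round dish, fixed. Inside diameter 54 mm, outside 62; floor 3 mm thick, rim 10 mm above the bench. Origin: centre of its underside, on the bench, z up.
- demag_tray: The demagnetiser's holder: blue rectangular tray, fixed. Inside 90 (its x) by 62 (its y) mm, walls 4 mm thick; floor 3 mm thick, rim 10 mm above the bench. Origin: centre of its underside, on the bench, z up.
- oil_tray: The oil-cup stand's holder: long narrow white tray, fixed. Inside 112 (its x) by 46 (its y) mm, walls 4 mm thick; floor 3 mm thick, rim 10 mm above the bench. Origin: centre of its underside, on the bench, z up.
- movement: Bystander: watch movement in a round dark steel holder, 42 mm diameter, 18 mm tall, brass-coloured top, loose. Origin: centre of its underside, z up.
- parts_pot: Bystander: round white porcelain parts pot with a clear lid and small steel knob, 42 mm diameter, 29 mm tall, loose. Origin: centre of its underside, z up.
Mind the look-alikes: they are no part of the job. Of the things that look like the demag, the smallest one is meant.

How it is judged (in metres and radians):
At the end, for the whole second after the job is handed in: Each thing rests in its own holder within 14 mm of its centre, underside under 6 mm above the holder's underside, upright within 0.12 rad, still; demagnetiser and oil-cup stand along their trays within 0.3 rad, either way. Movement and parts pot upright, within 15 mm of where they began (horizontal distance between blower and blower_dish below 0.014 m and z of blower in the frame of blower_dish between 0 and 0.006 m and angle between each of blower, loupe, demag, oilstand, movement, parts_pot's own z axis and vertical below 0.12 rad and linear speed of each of blower, loupe, demag, oilstand below 0.02 m/s and angular speed of each of blower, loupe, demag, oilstand below 0.2 rad/s and horizontal distance between loupe and loupe_dish below 0.014 m and z of loupe in the frame of loupe_dish between 0 and 0.006 m and horizontal distance between demag and demag_tray below 0.014 m and z of demag in the frame of demag_tray between 0 and 0.006 m and angle between the x axis of demag and the x axis of demag_tray, either way round below 0.3 rad and horizontal distance between oilstand and oil_tray below 0.014 m and z of oilstand in the frame of oil_tray between 0 and 0.006 m and angle between the x axis of oilstand and the x axis of oil_tray, either way round below 0.3 rad and distance of each of movement, parts_pot from where it was at the start of the episode below 0.015 m); the robot touches nothing.
It fails at once if a tool is dropped or thrown (faster than 0.7 m/s with no finger on it) ((linear speed of blower above 0.7 m/s and contact force between blower and the fingers below 0.05 N) or (linear speed of loupe above 0.7 m/s and contact force between loupe and the fingers below 0.05 N) or (linear speed of demag above 0.7 m/s and contact force between demag and the fingers below 0.05 N) or (linear speed of oilstand above 0.7 m/s and contact force between oilstand and the fingers below 0.05 N)).
It fails at once if the watch movement is pushed more than 15 mm or tipped (distance of movement from where it was at the start of the episode above 0.015 m or angle between movement's own z axis and vertical above 0.3 rad).
It fails at once if the parts pot is pushed more than 15 mm or tipped (distance of parts_pot from where it was at the start of the episode above 0.015 m or angle between parts_pot's own z axis and vertical above 0.3 rad).
It also fails if it takes over 120 s, if anything falls off the work surface, if the arm or the gripper's body presses on something with over 40 N, if the wrist force passes 120 N, or if a joint passes its speed limit or range.

## Robot

A 7-joint arm with a two-finger parallel gripper is mounted at the origin on the work surface. World frame = base frame: x ahead of the robot, y to its left, z up, the work surface at z = 0. Lengths are in mm, angles in rad, forces in N, time in s.
With the tool pointing down it reaches from about 425 to 950 mm from the base axis. Payload 4.7 kg.
Tool frame: the origin (TCP) lies between the finger pads; the fingertips stand 19 mm ahead of it and the grasp point (between the pads) is the TCP; z points along the fingers, y is the line along which they close (so a half turn about z gives the same grasp; the last joint's range is limited). The gripper opens to 87 mm and grips with 3 to 60 N. Pads are 19 mm wide; open, the fingers measure 117 mm over their backs; the gripper's body (75 mm by 190 mm) begins 51 mm behind the grasp point.
Start: joints at [-1.169, 0.469, -0.049, 1.532, 0.024, 1.141, -0.082], TCP at [281.842, 613.362, 241.573] pointing down, gripper open.
Joint ranges: [-2.59, 2.59], [-0.33, 1.99], [-1.39, 1.29], [0.1, 2.45], [-1.04, 4.18], [0.21, 1.99], [-2.66, 2.66]. Speed limits (rad/s): [2.57, 2.57, 3.14, 3.14, 3.14, 3.14, 3.14].

## Interface

Orientations are given as a rotation vector (axis times angle).
In Python, from plant import manip gives the robot as it stands.
- The arm moves only by the tool apply_moves, never from a script. Its argument "targets" is a list of rows, each a list of 7 numbers: the shift along the world's x, y, z in units of 200 mm (1.0 is 200 mm), then the turn, a rotation vector about the world's x, y, z in units of 45 degrees (1.0 is 45 degrees), then the opening, from -1 (shut) to 1 (fully open). A call has exactly 8 rows; each row shifts and turns the commanded pose from where the row before left it; what a row does not reach is not made up. A row lasts 1/10 s, in which the tool goes at most 50 mm and 8.59 degrees, less where a joint would pass 70% of its speed; a pose out of reach is approached as far as the arm can. A call with a number of a shift or a turn outside -1 to 1 is refused whole. A call with a gripper value outside its range is refused whole. The fingers move at their own pace and stop on an object; "newtons" is the grip in N (left out, the last holds). Time passes only in rows, so rows that do not move let the fingers close, or fill a call up. It gives the time, the measured TCP pose, the force, the opening and the grip force at its end, in the units of the state.
- manip.observe(): the state, without advancing time (a new reading comes with each control period).
- manip.capture(name): name is "side" or "top"; returns (picture, depth): 420x560x3 uint8, blue, green, red; 420x560 float32, mm along the optical axis (not along the pixel's ray), 0 where there is no reading.
- manip.calibration(name): a dict with "K" (3x3 intrinsics, pixels), "eye" and "rotation" of the camera in the world. Camera axes: x right, y up, looking along -z (the intrinsics and any distortion apply to the point x, -y, -z); pixel columns grow to the right and rows downward; lengths in mm; the calibration is good to about 2 mm. A picture is of the moment at which its call begins. calibration takes no time and is no camera call.
- manip.job_done(): hands the job in; it is judged then, once.
The state is a dict: "time_s": time; "q": joint angles; "joint_vel": joint speeds; "joint_torque": joint torques, N m; "position": TCP position; "eef_rot": TCP orientation; "force": force on the tool from outside, world axes, zero at the start; "wrist_torque": the same for the moment, N m; "opening": opening from 0.0 (shut) to 1.0 (fully open); "grasp_force": force on a finger pad.
Only numpy, scipy, OpenCV 4.12 (cv2) and the standard library are available. Lean on these libraries where they do the work, as an engineer would, in place of code of your own. Each camera call takes 0.05 s, during which the arm holds its last target. There are 200 camera calls.

## Working session

There is one attempt and no reset: what is moved stays moved. The work goes in short steps, Python scripts to look and compute and a tool call to move; the robot and the scene stay as the last step left them, time stands still between calls to the robot, and variables do not carry over. Pictures are saved under pics/ and viewed, at most 14 in all, crops included, and the job is handed in when it is done.

Besides the shell and the picture viewer there is one more tool, called after ">>>" by a JSON object that holds its "fn" and its "kwargs", one argument or row to a line. apply_moves: Moves the arm, as the interface text tells. Shifts and turns lie within -1 to 1; 1 stands for 200 mm of shift or 45 degrees of turn. Its arguments: {"type":"object","properties":{"targets":{"type":"array","items":{"type":"array","items":{"type":"number","minimum":-1,"maximum":1}}},"newtons":{"type":"number"}},"required":["targets"]}

```bash
ls; mkdir -p pics; python3 - <<'E'
from plant import manip
import cv2,numpy as np
np.set_printoptions(precision=4,suppress=True)
for n in("top","side"):
    p,d=manip.capture(n); cv2.imwrite(f"pics/{n}0.png",p); np.save(f"pics/{n}0.npy",d)
    print(n,manip.calibration(n))
print(manip.observe())
E
```

```text
pics
top {'K': array([[404.7603,   0.    , 278.7999],
       [  0.    , 404.7603, 212.6562],
       [  0.    ,   0.    ,   1.    ]]), 'eye': array([366.0986, -33.4009, 906.3659]), 'rotation': array([ 0.067 , -0.0725, -1.5895])}
side {'K': array([[498.7585,   0.    , 281.9988],
       [  0.    , 498.7585, 213.0167],
       [  0.    ,   0.    ,   1.    ]]), 'eye': array([ -68.9159, -739.6109,  881.0892]), 'rotation': array([ 0.7764, -0.2469, -0.6027])}
{'time_s': 0.1, 'q': array([-1.1689,  0.4693, -0.0486,  1.5335,  0.0241,  1.141 , -0.0823]), 'joint_vel': array([ 0.0005, -0.002 , -0.0006, -0.0021, -0.0027, -0.0007, -0.0018]), 'joint_torque': array([  0.0008, -50.9166,  -0.0812, -23.6828,  -0.0615,   0.0344,
         0.0001]), 'position': array([281.6848, 612.8692, 240.6333]), 'eef_rot': array([-0.6714, -3.0687,  0.0027]), 'force': array([-0.2427, -0.4102,  0.468 ]), 'wrist_torque': array([-0.0302,  0.0318, -0.0231]), 'grasp_force': 0.0, 'opening': 0.9961776507149598}
```

View pics/top0.png

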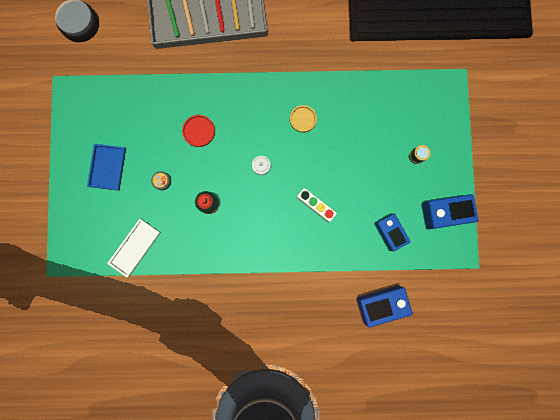

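View pics/side0.png

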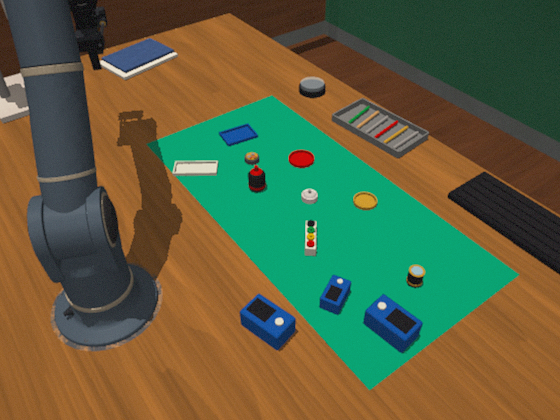

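The top view shows every object:

| Thing | Pixel |
|---|---|
| red dish | (199,131) |
| brass dish | (303,119) |
| blue tray | (107,167) |
| white tray | (134,248) |
| blower | (207,202) |
| movement | (161,181) |
| pot | (261,165) |
| oil stand | (317,205) |
| loupe | (421,154) |

There are three blue boxes. The smallest is at (392,232). The other two, at (450,211) and (385,306), are decoys. The side view agrees with this. Next I'll measure with masks, depth and rays in both views.

```bash
cat > h.py <<'E'
import cv2,numpy as np
from scipy.spatial.transform import Rotation as R
from plant import manip
np.set_printoptions(precision=1,suppress=True)
def rays(n,uv):
    c=manip.calibration(n); K=c["K"]; uv=np.atleast_2d(uv).astype(float)
    d=np.c_[(uv[:,0]-K[0,2])/K[0,0],-(uv[:,1]-K[1,2])/K[1,1],-np.ones(len(uv))]
    return np.array(c["eye"]),R.from_rotvec(c["rotation"]).apply(d)
def plane(n,uv,z):
    e,d=rays(n,uv); return e+d*((z-e[2])/d[:,2])[:,None]
def cloud(n,dep):
    v,u=np.mgrid[:420,:560]; e,d=rays(n,np.c_[u.ravel(),v.ravel()])
    return (e+d*dep.reshape(-1,1)).reshape(420,560,3)
def tri(ua,ub):
    e1,d1=rays("top",ua); e2,d2=rays("side",ub); d1,d2=d1[0],d2[0]
    s=np.linalg.lstsq(np.c_[d1,-d2],e2-e1,rcond=None)[0]
    a,b=e1+s[0]*d1,e2+s[1]*d2
    return (a+b)/2,np.linalg.norm(a-b)
def blob(p,seed,r,f):
    """largest component of colour mask f(h,s,v) within r px of seed"""
    h,s,v=[x.astype(int) for x in cv2.split(cv2.cvtColor(p,cv2.COLOR_BGR2HSV))]
    m=f(h,s,v).astype(np.uint8); w=np.zeros_like(m); cv2.circle(w,seed,r,1,-1); m&=w
    k,l,st,ce=cv2.connectedComponentsWithStats(m)
    i=1+np.argmax(st[1:,4]); return l==i
green=lambda h,s,v:(h>65)&(h<90)&(s>120)
E
python3 - <<'E'
from h import *
P={n:cv2.imread(f"pics/{n}0.png") for n in("top","side")}
C={n:cloud(n,np.load(f"pics/{n}0.npy")) for n in P}
for n in P:
    hsv=cv2.cvtColor(P[n],cv2.COLOR_BGR2HSV); g=cv2.erode(((hsv[...,0]>65)&(hsv[...,0]<90)&(hsv[...,1]>120)).astype(np.uint8),np.ones((5,5)))>0
    q=C[n][g]; q=q[np.abs(q[:,2])<60]; A=np.c_[q[:,:2],np.ones(len(q))]; print(n,"mat plane",np.linalg.lstsq(A,q[:,2],rcond=None)[0]*[1000,1000,1],q[:,2].std())
S={"blower":((207,202),(257,180),17),"loupe":((420,154),(416,276),15),"demag":((392,232),(336,293),24),"oil":((317,205),(310,238),26),
"bdish":((199,131),(301,159),20),"ldish":((303,119),(365,201),18),"dtray":((107,167),(239,135),30),"otray":((134,248),(196,168),36),"mov":((161,181),(252,158),13),"pot":((261,165),(310,196),14),
"big1":((450,211),(392,322),34),"big2":((385,306),(267,321),34)}
for k,(a,b,r) in S.items():
    for n,s in(("top",a),("side",b)):
        m=blob(P[n],s,r,lambda h,s,v:~(((h>65)&(h<90)&(s>120))))
        q=C[n][m]; z=np.percentile(q[:,2],[10,50,90,98]); t=q[q[:,2]>z[3]-6]
        ys,xs=np.nonzero(m)
        print(k,n,m.sum(),"px",[xs.min(),xs.max(),ys.min(),ys.max()],"z",z,"topmean",t.mean(0),"ext",np.ptp(q[:,:2],axis=0))
E
```

```text
top mat plane [1.  0.1 0.5] 1.6189969608272037
side mat plane [-1.1 -0.  -0.3] 1.749731565739295
blower top 219 px [np.int64(196), np.int64(212), np.int64(193), np.int64(210)] z [54.2 58.9 69.8 74.6] topmean [465.1 112.9 109.4] ext [120.7 171.4]
blower side 368 px [np.int64(248), np.int64(265), np.int64(164), np.int64(191)] z [ 9.2 39.9 58.9 70.4] topmean [468.1 116.8  69.4] ext [ 81.3 112.7]
loupe top 267 px [np.int64(409), np.int64(430), np.int64(145), np.int64(163)] z [ 8.9 38.9 41.2 42.4] topmean [ 568.3 -349.6   44. ] ext [229.2 351.8]
loupe side 334 px [np.int64(406), np.int64(425), np.int64(264), np.int64(286)] z [ 5.4 33.7 38.7 40.2] topmean [ 567.5 -353.7   37.6] ext [73.7 55.9]
demag top 774 px [np.int64(375), np.int64(409), np.int64(214), np.int64(250)] z [27.7 36.2 38.6 40.5] topmean [ 396.9 -281.2   42.8] ext [ 80.6 293.8]
demag side 826 px [np.int64(320), np.int64(350), np.int64(275), np.int64(314)] z [11.4 34.  36.7 38.3] topmean [ 390.7 -289.6   41.3] ext [527.7 505.4]
oil top 491 px [np.int64(297), np.int64(336), np.int64(188), np.int64(221)] z [16.8 27.1 32.5 34.7] 
[... 1890 characters left out ...]
(188), np.int64(203)] z [ 0.6 16.1 21.9 29.2] topmean [ 407.8 -172.3  223.8] ext [656.7 776.8]
big1 top 1750 px [np.int64(422), np.int64(484), np.int64(187), np.int64(231)] z [ 1.  49.5 52.3 54.4] topmean [ 438.6 -406.8   53.1] ext [129.8 466.2]
big1 side 1986 px [np.int64(363), np.int64(422), np.int64(294), np.int64(352)] z [14.9 47.3 50.6 52.7] topmean [ 433.6 -414.1   54.4] ext [574.6 403.3]
big2 top 3625 px [np.int64(351), np.int64(419), np.int64(272), np.int64(340)] z [-1.3  2.3 51.3 53.5] topmean [ 242.2 -252.7   61. ] ext [204.3 309. ]
big2 side 3522 px [np.int64(233), np.int64(301), np.int64(287), np.int64(355)] z [-2.4 13.4 49.9 52.2] topmean [ 233.2 -267.6   61.7] ext [385.2 581.9]
```

```bash
cat > m.py <<'E'
from h import *
def measure(P,D,n,S):
    C=cloud(n,D); out={}
    for k,(s,r,zt,lo,hi,c) in S.items():
        m=blob(P,s,r,c)&(C[...,2]>lo)&(C[...,2]<hi)
        ys,xs=np.nonzero(m); q=plane(n,np.c_[xs,ys],zt)[:,:2]
        med=np.median(q,0); q=q[np.linalg.norm(q-med,axis=1)<90].astype(np.float32)
        (cx,cy),(w,h),a=cv2.minAreaRect(q); bx=cv2.boxPoints(((cx,cy),(w,h),a))
        e=bx[1]-bx[0]; f=bx[2]-bx[1]; e=e if np.hypot(*e)>np.hypot(*f) else f
        print(n,k,len(q),"zmed %.1f"%np.median(C[...,2][m]),"rect",np.array([cx,cy]),"size",np.array([w,h])+2,"long axis deg %.0f"%(np.degrees(np.arctan2(e[1],e[0]))%180),"mean",q.mean(0))
E
python3 - <<'E'
from m import *
ng=lambda h,s,v:~((h>65)&(h<90)&(s>120))
blue=lambda h,s,v:(h>100)&(h<130)&(s>120)|(v<60)|((s<60)&(v>120))
red=lambda h,s,v:((h<10)|(h>170))&(s>120)
br=lambda h,s,v:(h>10)&(h<30)&(s>80)
wh=lambda h,s,v:(s<50)&(v>120)
S0={"blower":((207,202),(257,178),19,46,40,80,ng),"nozzle":((207,202),(257,172),17,70,63,80,ng),"loupe":((421,153),(416,270),14,38,33,44,ng),"demag":((392,232),(336,293),24,36,31,42,ng),
"oil":((317,205),(310,238),26,26,21,40,ng),"bdish":((199,131),(301,159),20,10,-3,15,red),"ldish":((303,119),(365,201),18,10,-3,15,br),"dtray":((107,167),(239,135),32,10,-3,15,lambda h,s,v:(h>100)&(h<130)&(s>120)),
"otray":((134,248),(196,168),36,10,-5,15,wh),"mov":((161,181),(252,157),12,18,10,24,ng),"pot":((261,165),(310,196),14,24,15,33,ng)}
for i,n in enumerate(("top","side")):
    measure(cv2.imread(f"pics/{n}0.png"),np.load(f"pics/{n}0.npy"),n,{k:(v[i],*v[2:]) for k,v in S0.items()})
E
```

```text
top blower 218 zmed 58.8 rect [470.6 121.4] size [37.1 36.3] long axis deg 11 mean [470.7 121.5]
top nozzle 23 zmed 73.3 rect [468.8 120. ] size [10.3 12.6] long axis deg 180 mean [469.8 120.1]
top loupe 199 zmed 39.5 rect [ 569.  -351.6] size [34.8 35.6] long axis deg 177 mean [ 569.4 -351.6]
top demag 678 zmed 36.4 rect [ 397.4 -282.2] size [73.6 46.7] long axis deg 26 mean [ 397.2 -282.3]
top oil 430 zmed 27.6 rect [ 460.8 -119.3] size [93.1 28.5] long axis deg 51 mean [ 459.  -121.4]
top bdish 821 zmed 4.2 rect [636.6 141.2] size [75.7 72.6] long axis deg 44 mean [636.3 141.6]
top ldish 564 zmed 4.3 rect [660.4 -95.5] size [58.8 62.6] long axis deg 179 mean [660.  -95.6]
top dtray 1361 zmed 4.1 rect [557.2 347.9] size [ 74.3 100.1] long axis deg 172 mean [556.9 347.5]
top otray 1360 zmed 4.0 rect [375.1 285. ] size [ 57.8 122.6] long axis deg 144 mean [374.8 284.8]
top mov 270 zmed 16.6 rect [522.9 223.6] size [42.  40.9] long axis deg 44 mean [522.7 223.9]
top pot 261 zmed 21.6 rect [552.1   1.1] size [39.6 40.2] long axis deg 179 mean [552.7   1. ]
side blower 184 zmed 53.1 rec
[... 352 characters left out ...]
 [ 393.5 -287.1]
side oil 284 zmed 26.6 rect [ 458.8 -122.9] size [93.4 26.2] long axis deg 52 mean [ 456.6 -125. ]
side bdish 355 zmed 2.8 rect [633.9 136.1] size [80.  70.3] long axis deg 53 mean [633.6 136. ]
side ldish 338 zmed 2.9 rect [ 657.1 -100.7] size [66.6 62.1] long axis deg 53 mean [ 656.7 -100.9]
side dtray 481 zmed 2.8 rect [555.2 342.3] size [ 78.4 101.6] long axis deg 173 mean [554.2 342. ]
side otray 603 zmed 3.1 rect [371.9 279.1] size [ 63.6 124.1] long axis deg 143 mean [372.3 280.5]
side mov 102 zmed 14.8 rect [519.5 216.9] size [38.7 39.4] long axis deg 143 mean [518.6 217.6]
side pot 122 zmed 19.5 rect [545.5  -8. ] size [41.1 40. ] long axis deg 16 mean [546.5  -7.1]
```

Heights agree between the two views and with the given sizes. Horizontally, the views differ by a constant offset of about (3, 4.5) mm, which fits the calibration tolerance, so I'll use their averages:

| Thing | Centre (mm) | Angle (deg) |
|---|---|---|
| blower | (468.6, 118.5) | – |
| loupe | (567.7, -352.9) | – |
| demag | (395.4, -284.5) | 26.5 |
| oil stand | (459.8, -121) | 51.5 |
| red dish | (635.5, 139) | – |
| brass dish | (658.8, -98) | – |
| demag tray | (556.2, 345) | 172.5 |
| oil tray | (373.5, 282) | 143.5 |

I'll do the blower first.

>>> {"fn": "apply_moves", "kwargs": {
  "targets": [
    [0.06, -0.155, -0.035, 0, 0, 0, 1],
    [0.06, -0.155, -0.035, 0, 0, 0, 1],
    [0.06, -0.155, -0.035, 0, 0, 0, 1],
    [0.06, -0.155, -0.035, 0, 0, 0, 1],
    [0.06, -0.155, -0.035, 0, 0, 0, 1],
    [0.06, -0.155, -0.035, 0, 0, 0, 1],
    [0.06, -0.155, -0.035, 0, 0, 0, 1],
    [0.06, -0.155, -0.035, 0, 0, 0, 1]
  ],
  "newtons": 15
}}

```text
time_s: 0.9
position: [378.0, 363.8, 185.0]
eef_rot: [-0.671, -3.069, 0.001]
force: [-0.2, -0.1, -0.8]
opening: 1.0
grasp_force: 0.0
```

>>> {"fn": "apply_moves", "kwargs": {
  "targets": [
    [0.06, -0.155, -0.035, 0, 0, 0, 1],
    [0.06, -0.155, -0.035, 0, 0, 0, 1],
    [0.06, -0.155, -0.035, 0, 0, 0, 1],
    [0.06, -0.155, -0.035, 0, 0, 0, 1],
    [0.06, -0.155, -0.035, 0, 0, 0, 1],
    [0.06, -0.155, -0.035, 0, 0, 0, 1],
    [0.06, -0.155, -0.035, 0, 0, 0, 1],
    [0, 0, 0, 0, 0, 0, 1]
  ]
}}

```text
time_s: 1.7
position: [462.5, 143.2, 135.6]
eef_rot: [-0.683, -3.066, 0.005]
force: [-1.0, -0.6, 0.2]
opening: 1.003
grasp_force: 0.0
```

>>> {"fn": "apply_moves", "kwargs": {
  "targets": [
    [0.03, -0.13, 0, 0, 0, 0, 1],
    [0, 0, -0.06, 0, 0, 0, 1],
    [0, 0, -0.06, 0, 0, 0, 1],
    [0, 0, 0, 0, 0, 0, 1],
    [0, 0, 0, 0, 0, 0, 1],
    [0, 0, 0, 0, 0, 0, 1],
    [0, 0, 0, 0, 0, 0, 1],
    [0, 0, 0, 0, 0, 0, 1]
  ]
}}

```text
time_s: 2.5
position: [468.0, 122.7, 112.9]
eef_rot: [0.671, 3.069, 0.001]
force: [0.2, -0.7, -0.6]
opening: 1.001
grasp_force: 0.0
```

```bash
python3 - <<'E'
from h import *
o=manip.observe(); print(o["position"],o["eef_rot"],o["joint_vel"])
a,_=manip.capture("top"); b,_=manip.capture("side")
a=cv2.resize(a[130:290,120:300],None,fx=2.2,fy=2.2); b=cv2.resize(b[80:240,160:340],None,fx=2.2,fy=2.2)
cv2.imwrite("pics/c1.png",np.hstack([a,b]))
E
```

```text
[468.  122.7 112.9] [0.7 3.1 0. ] [ 0. -0.  0.  0. -0.  0.  0.]
```

View pics/c1.png

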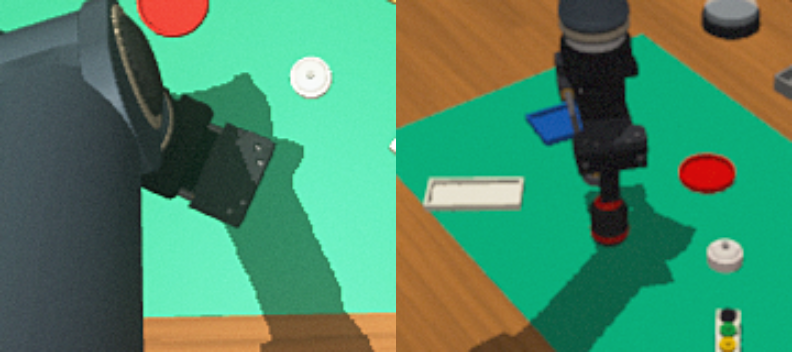

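The top view is mostly hidden by the arm. The side view shows the gripper squarely over the blower, with the bulb at about (610,215) in the crop. Next: descend and grip.

>>> {"fn": "apply_moves", "kwargs": {
  "targets": [
    [0, -0.02, -0.07, 0, 0, 0, 1],
    [0, 0, -0.07, 0, 0, 0, 1],
    [0, 0, -0.07, 0, 0, 0, 1],
    [0, 0, -0.07, 0, 0, 0, 1],
    [0, 0, -0.07, 0, 0, 0, 1],
    [0, 0, -0.05, 0, 0, 0, 1],
    [0, 0, 0, 0, 0, 0, 1],
    [0, 0, 0, 0, 0, 0, 1]
  ]
}}

```text
time_s: 3.4
position: [468.0, 118.4, 32.7]
eef_rot: [0.672, 3.069, 0.0]
force: [0.3, -0.7, -0.7]
opening: 1.001
grasp_force: 0.0
```

>>> {"fn": "apply_moves", "kwargs": {
  "targets": [
    [0, 0, 0, 0, 0, 0, -1],
    [0, 0, 0, 0, 0, 0, -1],
    [0, 0, 0, 0, 0, 0, -1],
    [0, 0, 0, 0, 0, 0, -1],
    [0, 0, 0, 0, 0, 0, -1],
    [0, 0, 0, 0, 0, 0, -1],
    [0, 0, 0, 0, 0, 0, -1],
    [0, 0, 0, 0, 0, 0, -1]
  ],
  "newtons": 15
}}

```text
time_s: 4.2
position: [468.0, 118.5, 32.6]
eef_rot: [0.671, 3.069, 0.0]
force: [0.2, -0.3, 1.6]
opening: 0.52
grasp_force: 15.0
```

>>> {"fn": "apply_moves", "kwargs": {
  "targets": [
    [0, 0, 0.1, 0, 0, 0, -1],
    [0, 0, 0.1, 0, 0, 0, -1],
    [0.14, 0.017, 0, 0, 0, 0, -1],
    [0.14, 0.017, 0, 0, 0, 0, -1],
    [0.14, 0.017, 0, 0, 0, 0, -1],
    [0.14, 0.017, 0, 0, 0, 0, -1],
    [0.14, 0.017, 0, 0, 0, 0, -1],
    [0.14, 0.017, 0, 0, 0, 0, -1]
  ]
}}

```text
time_s: 5.0
position: [636.5, 138.7, 72.1]
eef_rot: [-0.671, -3.068, 0.001]
force: [0.3, -0.3, -0.1]
opening: 0.519
grasp_force: 15.0
```

>>> {"fn": "apply_moves", "kwargs": {
  "targets": [
    [0, 0, 0, 0, 0, 0, -1],
    [0, 0, 0, 0, 0, 0, -1],
    [0, 0, 0, 0, 0, 0, -1],
    [0, 0, -0.05, 0, 0, 0, -1],
    [0, 0, -0.05, 0, 0, 0, -1],
    [0, 0, 0, 0, 0, 0, -1],
    [0, 0, 0, 0, 0, 0, -1],
    [0, 0, 0, 0, 0, 0, -1]
  ]
}}

```text
time_s: 5.8
position: [635.9, 138.8, 52.7]
eef_rot: [0.671, 3.069, 0.0]
force: [-0.7, -0.3, -0.7]
opening: 0.517
grasp_force: 15.0
```

>>> {"fn": "apply_moves", "kwargs": {
  "targets": [
    [0, 0, -0.03, 0, 0, 0, -1],
    [0, 0, -0.03, 0, 0, 0, -1],
    [0, 0, -0.015, 0, 0, 0, -1],
    [0, 0, -0.01, 0, 0, 0, -1],
    [0, 0, 0, 0, 0, 0, -1],
    [0, 0, 0, 0, 0, 0, -1],
    [0, 0, 0, 0, 0, 0, -1],
    [0, 0, 0, 0, 0, 0, -1]
  ]
}}

```text
time_s: 6.6
position: [635.7, 138.7, 35.7]
eef_rot: [-0.671, -3.069, 0.0]
force: [-1.8, -0.3, 3.3]
opening: 0.521
grasp_force: 15.0
```

```bash
python3 - <<'E'
from h import *
o=manip.observe(); print(o["position"],o["force"])
b,_=manip.capture("side")
cv2.imwrite("pics/c2.png",cv2.resize(b[90:220,220:400],None,fx=3,fy=3,interpolation=cv2.INTER_CUBIC))
E
```

```text
[635.7 138.7  35.7] [-1.8 -0.3  3.3]
```

View pics/c2.png

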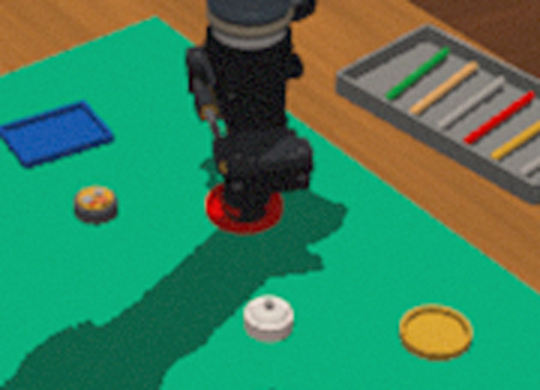

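The crop shows the blower seated in the red dish at about (245,205). The 3 N upward force confirms it is on the floor. Next: release, rise, and go to the loupe.

>>> {"fn": "apply_moves", "kwargs": {
  "targets": [
    [0, 0, 0, 0, 0, 0, 0.3],
    [0, 0, 0, 0, 0, 0, 1],
    [0, 0, 0, 0, 0, 0, 1],
    [0, 0, 0, 0, 0, 0, 1],
    [0, 0, 0.05, 0, 0, 0, 1],
    [0, 0, 0.12, 0, 0, 0, 1],
    [0, 0, 0.16, 0, 0, 0, 1],
    [0, 0, 0.16, 0, 0, 0, 1]
  ]
}}

```text
time_s: 7.45
position: [635.7, 138.7, 135.1]
eef_rot: [-0.672, -3.069, -0.0]
force: [-0.0, -0.1, 0.7]
opening: 0.995
grasp_force: 0.0
```

>>> {"fn": "apply_moves", "kwargs": {
  "targets": [
    [-0.024, -0.176, 0, 0, 0, -0.16, 1],
    [-0.024, -0.176, 0, 0, 0, -0.16, 1],
    [-0.024, -0.176, 0, 0, 0, -0.16, 1],
    [-0.024, -0.176, 0, 0, 0, -0.16, 1],
    [-0.024, -0.176, 0, 0, 0, -0.16, 1],
    [-0.024, -0.176, 0, 0, 0, -0.16, 1],
    [-0.024, -0.176, 0, 0, 0, -0.16, 1],
    [-0.024, -0.176, 0, 0, 0, -0.16, 1]
  ]
}}

```text
time_s: 8.25
position: [597.4, -144.1, 134.5]
eef_rot: [2.072, 2.36, 0.002]
force: [1.1, 0.7, 0.2]
opening: 0.997
grasp_force: 0.0
```

>>> {"fn": "apply_moves", "kwargs": {
  "targets": [
    [-0.024, -0.176, 0, 0, 0, -0.16, 1],
    [-0.024, -0.176, 0, 0, 0, -0.16, 1],
    [-0.024, -0.176, 0, 0, 0, -0.16, 1],
    [-0.024, -0.176, 0, 0, 0, -0.16, 1],
    [-0.024, -0.176, -0.1, 0, 0, -0.16, 1],
    [-0.024, -0.176, -0.1, 0, 0, -0.16, 1],
    [0, 0, 0, 0, 0, 0, 1],
    [0, 0, 0, 0, 0, 0, 1]
  ]
}}

```text
time_s: 9.05
position: [568.2, -354.6, 93.5]
eef_rot: [-2.793, -1.437, 0.0]
force: [0.1, 0.2, -0.8]
opening: 1.004
grasp_force: 0.0
```

```bash
python3 - <<'E'
from m import *
P,D=manip.capture("top")
red=lambda h,s,v:((h<10)|(h>170))&(s>120)
measure(P,D,"top",{"bdish":((199,131),20,10,-3,15,red),"noz":((199,131),19,70,66,82,lambda h,s,v:v>0),"bulb":((199,131),22,46,38,82,lambda h,s,v:v>0)})
o=manip.observe();print(o["position"],o["eef_rot"]*100)
E
```

```text
top bdish 359 zmed 5.3 rect [634.2 140.8] size [70.6 74.6] long axis deg 109 mean [627.1 139.9]
top noz 29 zmed 75.7 rect [634.1 136.3] size [23.4 11. ] long axis deg 44 mean [636.8 138.8]
top bulb 371 zmed 57.5 rect [636.3 137.9] size [49.  47.6] long axis deg 0 mean [636.7 138.7]
[ 569.2 -353.3   94. ] [-279.1 -144.1   -0.2]
```

The blower is in its dish, 2.5 mm off centre. Now the loupe.

>>> {"fn": "apply_moves", "kwargs": {
  "targets": [
    [-0.005, 0.005, -0.06, 0, 0, 0, 1],
    [0, 0, -0.06, 0, 0, 0, 1],
    [0, 0, -0.06, 0, 0, 0, 1],
    [0, 0, -0.06, 0, 0, 0, 1],
    [0, 0, -0.05, 0, 0, 0, 1],
    [0, 0, -0.03, 0, 0, 0, 1],
    [0, 0, 0, 0, 0, 0, 1],
    [0, 0, 0, 0, 0, 0, 1]
  ]
}}

```text
time_s: 9.9
position: [567.7, -353.4, 29.6]
eef_rot: [2.792, 1.438, 0.0]
force: [0.6, -0.1, -0.1]
opening: 0.997
grasp_force: 0.0
```

>>> {"fn": "apply_moves", "kwargs": {
  "targets": [
    [0, 0, 0, 0, 0, 0, -1],
    [0, 0, 0, 0, 0, 0, -1],
    [0, 0, 0, 0, 0, 0, -1],
    [0, 0, 0, 0, 0, 0, -1],
    [0, 0, 0, 0, 0, 0, -1],
    [0, 0, 0, 0, 0, 0, -1],
    [0, 0, 0, 0, 0, 0, -1],
    [0, 0, 0, 0, 0, 0, -1]
  ],
  "newtons": 15
}}

```text
time_s: 10.7
position: [567.7, -353.1, 29.6]
eef_rot: [2.792, 1.439, 0.0]
force: [0.5, -0.5, 0.2]
opening: 0.387
grasp_force: 15.0
```

>>> {"fn": "apply_moves", "kwargs": {
  "targets": [
    [0, 0, 0.1, 0, 0, 0, -1],
    [0, 0, 0.1, 0, 0, 0, -1],
    [0.057, 0.16, 0, 0, 0, 0, -1],
    [0.057, 0.16, 0, 0, 0, 0, -1],
    [0.057, 0.16, 0, 0, 0, 0, -1],
    [0.057, 0.16, 0, 0, 0, 0, -1],
    [0.057, 0.16, 0, 0, 0, 0, -1],
    [0.057, 0.16, 0, 0, 0, 0, -1]
  ]
}}

```text
time_s: 11.5
position: [636.3, -159.6, 69.5]
eef_rot: [-2.793, -1.439, 0.0]
force: [0.8, -0.2, -0.4]
opening: 0.383
grasp_force: 15.0
```

>>> {"fn": "apply_moves", "kwargs": {
  "targets": [
    [0.057, 0.16, 0, 0, 0, 0, -1],
    [0.057, 0.155, 0, 0, 0, 0, -1],
    [0, 0, 0, 0, 0, 0, -1],
    [0, 0, 0, 0, 0, 0, -1],
    [0, 0, -0.05, 0, 0, 0, -1],
    [0, 0, -0.05, 0, 0, 0, -1],
    [0, 0, 0, 0, 0, 0, -1],
    [0, 0, 0, 0, 0, 0, -1]
  ]
}}

```text
time_s: 12.3
position: [658.2, -98.9, 48.9]
eef_rot: [-2.793, -1.437, 0.002]
force: [0.4, 0.3, -0.8]
opening: 0.387
grasp_force: 15.0
```

>>> {"fn": "apply_moves", "kwargs": {
  "targets": [
    [0, 0, -0.03, 0, 0, 0, -1],
    [0, 0, -0.03, 0, 0, 0, -1],
    [0, 0, -0.015, 0, 0, 0, -1],
    [0, 0, -0.01, 0, 0, 0, -1],
    [0, 0, 0, 0, 0, 0, -1],
    [0, 0, 0, 0, 0, 0, -1],
    [0, 0, 0, 0, 0, 0, -1],
    [0, 0, 0, 0, 0, 0, -1]
  ]
}}

```text
time_s: 13.1
position: [658.9, -98.0, 32.6]
eef_rot: [2.792, 1.439, 0.0]
force: [1.3, -0.6, -0.0]
opening: 0.383
grasp_force: 15.0
```

>>> {"fn": "apply_moves", "kwargs": {
  "targets": [
    [0, 0, -0.003, 0, 0, 0, -1],
    [0, 0, 0, 0, 0, 0, 0],
    [0, 0, 0, 0, 0, 0, 1],
    [0, 0, 0, 0, 0, 0, 1],
    [0, 0, 0, 0, 0, 0, 1],
    [0, 0, 0.06, 0, 0, 0, 1],
    [0, 0, 0.15, 0, 0, 0, 1],
    [0, 0, 0.15, 0, 0, 0, 1]
  ]
}}

```text
time_s: 13.9
position: [658.5, -98.2, 105.0]
eef_rot: [-2.793, -1.438, 0.001]
force: [1.1, 0.3, 0.4]
opening: 0.928
grasp_force: 0.0
```

>>> {"fn": "apply_moves", "kwargs": {
  "targets": [
    [-0.132, -0.093, 0, 0, 0, -0.062, 1],
    [-0.132, -0.093, 0, 0, 0, -0.062, 1],
    [-0.132, -0.093, 0, 0, 0, -0.062, 1],
    [-0.132, -0.093, 0, 0, 0, -0.062, 1],
    [-0.132, -0.093, 0, 0, 0, -0.062, 1],
    [-0.132, -0.093, 0, 0, 0, -0.062, 1],
    [-0.132, -0.093, 0, 0, 0, -0.062, 1],
    [-0.132, -0.093, 0, 0, 0, -0.062, 1]
  ]
}}

```text
time_s: 14.7
position: [446.9, -247.7, 104.9]
eef_rot: [3.019, 0.868, 0.002]
force: [-0.2, -0.7, 0.4]
opening: 1.001
grasp_force: 0.0
```

>>> {"fn": "apply_moves", "kwargs": {
  "targets": [
    [-0.132, -0.093, 0, 0, 0, -0.062, 1],
    [-0.132, -0.093, 0, 0, 0, -0.062, 1],
    [0, 0, -0.08, 0, 0, 0, 1],
    [0, 0, -0.08, 0, 0, 0, 1],
    [0, 0, 0, 0, 0, 0, 1],
    [0, 0, 0, 0, 0, 0, 1],
    [0, 0, 0, 0, 0, 0, 1],
    [0, 0, 0, 0, 0, 0, 1]
  ]
}}

```text
time_s: 15.5
position: [395.5, -284.2, 72.7]
eef_rot: [3.056, 0.724, 0.002]
force: [0.5, -0.0, -0.4]
opening: 1.001
grasp_force: 0.0
```

```bash
python3 - <<'E'
from m import *
P,D=manip.capture("top"); b,_=manip.capture("side")
br=lambda h,s,v:(h>10)&(h<30)&(s>80)
measure(P,D,"top",{"loupe":((303,119),20,41,34,48,lambda h,s,v:v>0),"ldish":((303,119),20,10,-3,15,br)})
o=manip.observe();print(o["position"],o["eef_rot"],np.degrees(2*np.arctan2(o["eef_rot"][1],o["eef_rot"][0]))-90)
cv2.imwrite("pics/c3.png",np.hstack([cv2.resize(P[80:280,270:490],None,fx=1.7,fy=1.7),cv2.resize(b[170:370,220:440],None,fx=1.7,fy=1.7)]))
E
```

```text
top loupe 201 zmed 42.5 rect [659.2 -95.7] size [35.2 35.1] long axis deg 43 mean [658.7 -95.6]
top ldish 310 zmed 6.5 rect [660.4 -96.6] size [61.1 62.5] long axis deg 179 mean [655.6 -94.6]
[ 395.3 -284.1   72.5] [3.1 0.7 0. ] -63.361438144824724
```

View pics/c3.png

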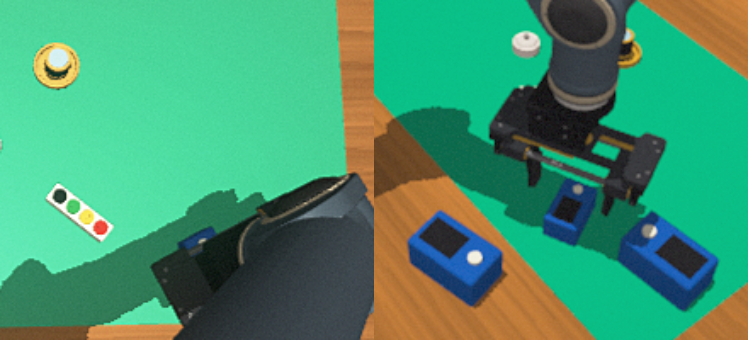

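The loupe is centred in the brass dish at about (57,65) in the crop. The fingers straddle the demag at about (570,210). The right finger, at (605,200), comes near the big decoy, so I'll narrow the opening to about 70 mm before descending.

>>> {"fn": "apply_moves", "kwargs": {
  "targets": [
    [0, 0, 0, 0, 0, 0, 0.6],
    [0, 0, 0, 0, 0, 0, 0.6],
    [0, 0, 0, 0, 0, 0, 0.6],
    [0, 0, -0.06, 0, 0, 0, 0.6],
    [0, 0, -0.06, 0, 0, 0, 0.6],
    [0, 0, -0.06, 0, 0, 0, 0.6],
    [0, 0, -0.03, 0, 0, 0, 0.6],
    [0, 0, 0, 0, 0, 0, 0.6]
  ]
}}

```text
time_s: 16.4
position: [394.0, -283.7, 28.7]
eef_rot: [-3.056, -0.722, 0.003]
force: [0.2, -0.2, 0.2]
opening: 0.799
grasp_force: 0.0
```

>>> {"fn": "apply_moves", "kwargs": {
  "targets": [
    [0, 0, 0, 0, 0, 0, -1],
    [0, 0, 0, 0, 0, 0, -1],
    [0, 0, 0, 0, 0, 0, -1],
    [0, 0, 0, 0, 0, 0, -1],
    [0, 0, 0, 0, 0, 0, -1],
    [0, 0, 0, 0, 0, 0, -1],
    [0, 0, 0, 0, 0, 0, -1],
    [0, 0, 0, 0, 0, 0, -1]
  ],
  "newtons": 30
}}

```text
time_s: 17.2
position: [395.2, -284.4, 30.3]
eef_rot: [3.056, 0.723, 0.001]
force: [0.3, -0.9, 4.7]
opening: 0.505
grasp_force: 30.0
```

>>> {"fn": "apply_moves", "kwargs": {
  "targets": [
    [0, 0, 0.08, 0, 0, 0, -1],
    [0, 0, 0.1, 0, 0, 0, -1],
    [0, 0, 0.1, 0, 0, 0, -1],
    [0, 0, 0.1, 0, 0, 0, -1],
    [0.045, 0.175, 0, 0, 0, -0.042, -1],
    [0.045, 0.175, 0, 0, 0, -0.042, -1],
    [0.045, 0.175, 0, 0, 0, -0.042, -1],
    [0.045, 0.175, 0, 0, 0, -0.042, -1]
  ]
}}

```text
time_s: 18.0
position: [430.0, -142.1, 105.4]
eef_rot: [-3.097, -0.517, 0.002]
force: [1.1, 0.2, -1.4]
opening: 0.503
grasp_force: 30.0
```

>>> {"fn": "apply_moves", "kwargs": {
  "targets": [
    [0.045, 0.175, 0, 0, 0, -0.042, -1],
    [0.045, 0.175, 0, 0, 0, -0.042, -1],
    [0.045, 0.175, 0, 0, 0, -0.042, -1],
    [0.045, 0.175, 0, 0, 0, -0.042, -1],
    [0.045, 0.175, 0, 0, 0, -0.042, -1],
    [0.045, 0.175, 0, 0, 0, -0.042, -1],
    [0.045, 0.175, 0, 0, 0, -0.042, -1],
    [0.045, 0.175, 0, 0, 0, -0.042, -1]
  ]
}}

```text
time_s: 18.8
position: [501.8, 137.6, 105.2]
eef_rot: [3.139, 0.106, -0.004]
force: [1.6, -0.3, -1.7]
opening: 0.508
grasp_force: 30.0
```

>>> {"fn": "apply_moves", "kwargs": {
  "targets": [
    [0.045, 0.175, 0, 0, 0, -0.042, -1],
    [0.045, 0.175, 0, 0, 0, -0.042, -1],
    [0.045, 0.175, 0, 0, 0, -0.042, -1],
    [0.045, 0.175, 0, 0, 0, -0.042, -1],
    [0.045, 0.175, 0, 0, 0, -0.042, -1],
    [0.04, 0.175, 0, 0, 0, -0.042, -1],
    [0, 0, 0, 0, 0, 0, -1],
    [0, 0, 0, 0, 0, 0, -1]
  ]
}}

```text
time_s: 19.6
position: [554.5, 346.6, 104.5]
eef_rot: [3.133, -0.199, -0.004]
force: [0.3, -0.6, -2.3]
opening: 0.502
grasp_force: 30.0
```

>>> {"fn": "apply_moves", "kwargs": {
  "targets": [
    [0, 0, -0.07, 0, 0, 0, -1],
    [0, 0, -0.07, 0, 0, 0, -1],
    [0, 0, -0.07, 0, 0, 0, -1],
    [0, 0, -0.05, 0, 0, 0, -1],
    [0, 0, 0, 0, 0, 0, -1],
    [0, 0, 0, 0, 0, 0, -1],
    [0, 0, 0, 0, 0, 0, -1],
    [0, 0, 0, 0, 0, 0, -1]
  ]
}}

```text
time_s: 20.4
position: [556.3, 346.1, 54.7]
eef_rot: [-3.134, 0.203, -0.002]
force: [-0.0, 1.1, -1.7]
opening: 0.502
grasp_force: 30.0
```

```bash
python3 - <<'E'
from h import *
P,D=manip.capture("top"); b,_=manip.capture("side")
o=manip.observe();print(o["position"],o["eef_rot"],np.degrees(2*np.arctan2(o["eef_rot"][1],o["eef_rot"][0]))-90)
cv2.imwrite("pics/c4.png",np.hstack([cv2.resize(P[100:260,50:230],None,fx=2.2,fy=2.2),cv2.resize(b[60:220,160:340],None,fx=2.2,fy=2.2)]))
E
```

```text
[556.1 346.2  54.5] [-3.1  0.2 -0. ] 262.6080551300952
```

View pics/c4.png

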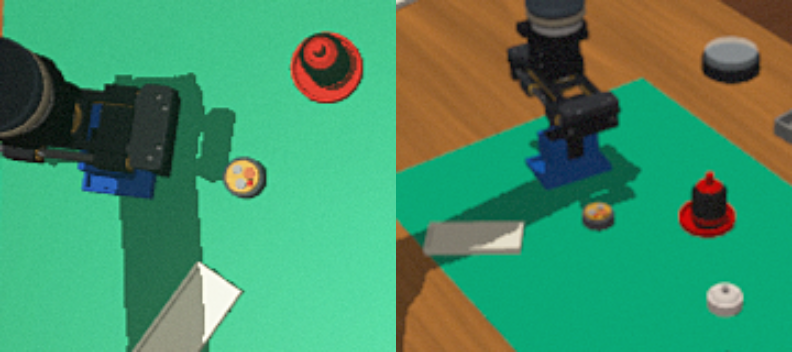

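The demag hangs squarely over the blue tray, at about (120,180) in the left crop and (570,160) in the right. The movement is well clear. The blower stands in its dish.

>>> {"fn": "apply_moves", "kwargs": {
  "targets": [
    [0, -0.005, -0.03, 0, 0, 0, -1],
    [0, 0, -0.03, 0, 0, 0, -1],
    [0, 0, -0.02, 0, 0, 0, -1],
    [0, 0, -0.015, 0, 0, 0, -1],
    [0, 0, -0.01, 0, 0, 0, -1],
    [0, 0, 0, 0, 0, 0, -1],
    [0, 0, 0, 0, 0, 0, -1],
    [0, 0, 0, 0, 0, 0, -1]
  ]
}}

```text
time_s: 21.3
position: [555.6, 344.9, 33.4]
eef_rot: [-3.135, 0.203, 0.001]
force: [-3.4, -0.3, 4.7]
opening: 0.505
grasp_force: 30.0
```

>>> {"fn": "apply_moves", "kwargs": {
  "targets": [
    [0, 0, 0, 0, 0, 0, 0.4],
    [0, 0, 0, 0, 0, 0, 1],
    [0, 0, 0, 0, 0, 0, 1],
    [0, 0, 0, 0, 0, 0, 1],
    [0, 0, 0.06, 0, 0, 0, 1],
    [0, 0, 0.12, 0, 0, 0, 1],
    [0, 0, 0.15, 0, 0, 0, 1],
    [0, 0, 0.1, 0, 0, 0, 1]
  ]
}}

```text
time_s: 22.1
position: [556.9, 344.9, 121.8]
eef_rot: [-3.134, 0.203, -0.004]
force: [0.9, 0.0, 0.9]
opening: 0.993
grasp_force: 0.0
```

>>> {"fn": "apply_moves", "kwargs": {
  "targets": [
    [-0.0345, -0.1665, 0, 0, 0, 0.0935, 1],
    [-0.0345, -0.1665, 0, 0, 0, 0.0935, 1],
    [-0.0345, -0.1665, 0, 0, 0, 0.0935, 1],
    [-0.0345, -0.1665, 0, 0, 0, 0.0935, 1],
    [-0.0345, -0.1665, 0, 0, 0, 0.0935, 1],
    [-0.0345, -0.1665, 0, 0, 0, 0.0935, 1],
    [-0.0345, -0.1665, 0, 0, 0, 0.0935, 1],
    [-0.0345, -0.1665, 0, 0, 0, 0.0935, 1]
  ]
}}

```text
time_s: 22.9
position: [500.7, 77.0, 119.9]
eef_rot: [-3.058, -0.717, -0.003]
force: [0.9, -0.9, 0.2]
opening: 0.999
grasp_force: 0.0
```

>>> {"fn": "apply_moves", "kwargs": {
  "targets": [
    [-0.0345, -0.1665, 0, 0, 0, 0.0935, 1],
    [-0.0345, -0.1665, 0, 0, 0, 0.0935, 1],
    [-0.0345, -0.1665, 0, 0, 0, 0.0935, 1],
    [-0.0345, -0.1665, 0, 0, 0, 0.0935, 1],
    [-0.0345, -0.1665, -0.1, 0, 0, 0.0935, 1],
    [-0.0345, -0.1665, -0.1, 0, 0, 0.0935, 0.5],
    [0, 0, 0, 0, 0, 0, 0.5],
    [0, 0, 0, 0, 0, 0, 0.5]
  ]
}}

```text
time_s: 23.7
position: [459.1, -122.6, 79.4]
eef_rot: [2.832, 1.359, 0.001]
force: [0.8, -0.5, -0.3]
opening: 0.815
grasp_force: 0.0
```

```bash
python3 - <<'E'
from m import *
P,D=manip.capture("top"); b,E=manip.capture("side")
bl=lambda h,s,v:(h>100)&(h<130)&(s>120)
measure(P,D,"top",{"demag":((107,167),32,39,30,46,lambda h,s,v:v>0),"dtray":((107,167),32,10,-3,15,bl)})
o=manip.observe();print(o["position"],o["eef_rot"],np.degrees(2*np.arctan2(o["eef_rot"][1],o["eef_rot"][0]))-90)
cv2.imwrite("pics/c5.png",np.hstack([cv2.resize(P[100:280,60:360],None,fx=1.3,fy=1.3),cv2.resize(b[120:300,170:400],None,fx=1.3,fy=1.3)]))
E
```

```text
top demag 705 zmed 39.7 rect [556.9 343. ] size [48.9 74.3] long axis deg 173 mean [556.8 343.2]
top dtray 507 zmed 8.0 rect [557.1 347.8] size [74.4 99.8] long axis deg 172 mean [549.9 342.8]
[ 460.1 -120.5   79.6] [2.8 1.4 0. ] -38.44705660012523
```

View pics/c5.png

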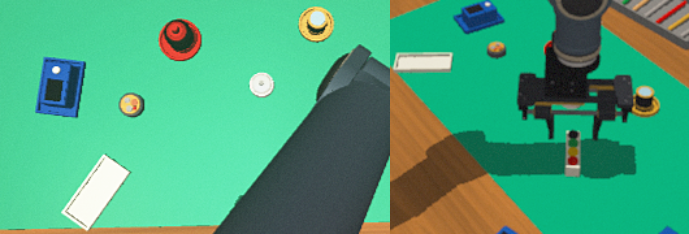

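The demag sits flat in its tray, 5 mm off centre. The gripper straddles the oil stand at about (573,150) in the crop. Next: descend and grip.

>>> {"fn": "apply_moves", "kwargs": {
  "targets": [
    [0, 0, -0.05, 0, 0, 0, 0.5],
    [0, 0, -0.06, 0, 0, 0, 0.5],
    [0, 0, -0.06, 0, 0, 0, 0.5],
    [0, 0, -0.05, 0, 0, 0, 0.5],
    [0, 0, -0.04, 0, 0, 0, 0.5],
    [0, 0, 0, 0, 0, 0, 0.5],
    [0, 0, 0, 0, 0, 0, 0.5],
    [0, 0, 0, 0, 0, 0, 0.5]
  ]
}}

```text
time_s: 24.6
position: [459.5, -121.5, 27.2]
eef_rot: [2.829, 1.364, 0.001]
force: [0.7, 0.5, 0.7]
opening: 0.749
grasp_force: 0.0
```

>>> {"fn": "apply_moves", "kwargs": {
  "targets": [
    [0, 0, 0, 0, 0, 0, -1],
    [0, 0, 0, 0, 0, 0, -1],
    [0, 0, 0, 0, 0, 0, -1],
    [0, 0, 0, 0, 0, 0, -1],
    [0, 0, 0, 0, 0, 0, -1],
    [0, 0, 0, 0, 0, 0, -1],
    [0, 0, 0, 0, 0, 0, -1],
    [0, 0, 0, 0, 0, 0, -1]
  ],
  "newtons": 25
}}

```text
time_s: 25.4
position: [459.4, -121.4, 27.0]
eef_rot: [2.829, 1.365, 0.0]
force: [0.1, 0.6, -0.2]
opening: 0.298
grasp_force: 25.0
```

The grip is sound, but the fingertips would clear the tray rim by only 1 mm. I'll regrip 1.5 mm higher.

>>> {"fn": "apply_moves", "kwargs": {
  "targets": [
    [0, 0, 0, 0, 0, 0, -0.2],
    [0, 0, 0, 0, 0, 0, -0.2],
    [0, 0, 0.008, 0, 0, 0, -0.2],
    [0, 0, 0, 0, 0, 0, -0.2],
    [0, 0, 0, 0, 0, 0, -1],
    [0, 0, 0, 0, 0, 0, -1],
    [0, 0, 0, 0, 0, 0, -1],
    [0, 0, 0, 0, 0, 0, -1]
  ]
}}

```text
time_s: 26.2
position: [459.3, -121.2, 28.6]
eef_rot: [2.83, 1.365, 0.0]
force: [0.5, -0.3, 0.3]
opening: 0.297
grasp_force: 25.0
```

>>> {"fn": "apply_moves", "kwargs": {
  "targets": [
    [0, 0, 0, 0, 0, 0, -1],
    [0, 0, 0.03, 0, 0, 0, -1],
    [0, 0, 0.08, 0, 0, 0, -1],
    [0, 0, 0.1, 0, 0, 0, -1],
    [0, 0, 0.1, 0, 0, 0, -1],
    [0, 0, 0.1, 0, 0, 0, -1],
    [0, 0, 0, 0, 0, 0, -1],
    [0, 0, 0, 0, 0, 0, -1]
  ]
}}

```text
time_s: 27.0
position: [459.1, -120.9, 110.6]
eef_rot: [-2.829, -1.365, -0.001]
force: [0.2, -1.0, -1.2]
opening: 0.299
grasp_force: 25.0
```

>>> {"fn": "apply_moves", "kwargs": {
  "targets": [
    [0, 0.158, 0, 0, 0, 0.146, -1],
    [0, 0.158, 0, 0, 0, 0.146, -1],
    [0, 0.158, 0, 0, 0, 0.146, -1],
    [0, 0.158, 0, 0, 0, 0.146, -1],
    [0, 0.158, 0, 0, 0, 0.146, -1],
    [0, 0.158, 0, 0, 0, 0.146, -1],
    [0, 0.158, 0, 0, 0, 0.146, -1],
    [-0.061, 0.13, 0, 0, 0, 0.146, -1]
  ]
}}

```text
time_s: 27.8
position: [447.4, 127.8, 109.6]
eef_rot: [1.926, 2.482, -0.001]
force: [0.4, 0.6, -2.0]
opening: 0.295
grasp_force: 25.0
```

>>> {"fn": "apply_moves", "kwargs": {
  "targets": [
    [-0.061, 0.13, 0, 0, 0, 0.146, -1],
    [-0.061, 0.13, 0, 0, 0, 0.146, -1],
    [-0.061, 0.13, 0, 0, 0, 0.146, -1],
    [-0.061, 0.13, 0, 0, 0, 0.146, -1],
    [-0.061, 0.13, 0, 0, 0, 0.146, -1],
    [-0.061, 0.13, 0, 0, 0, 0.146, -1],
    [0, 0, 0, 0, 0, 0, -1],
    [0, 0, 0, 0, 0, 0, -1]
  ]
}}

```text
time_s: 28.6
position: [373.0, 281.6, 109.5]
eef_rot: [-0.983, -2.982, 0.003]
force: [-0.6, -0.4, -1.8]
opening: 0.298
grasp_force: 25.0
```

>>> {"fn": "apply_moves", "kwargs": {
  "targets": [
    [0, 0, -0.08, 0, 0, 0, -1],
    [0, 0, -0.08, 0, 0, 0, -1],
    [0, 0, -0.08, 0, 0, 0, -1],
    [0, 0, -0.05, 0, 0, 0, -1],
    [0, 0, 0, 0, 0, 0, -1],
    [0, 0, 0, 0, 0, 0, -1],
    [0, 0, 0, 0, 0, 0, -1],
    [0, 0, 0, 0, 0, 0, -1]
  ]
}}

```text
time_s: 29.4
position: [374.2, 282.2, 53.2]
eef_rot: [0.984, 2.983, 0.002]
force: [-1.4, 0.5, -1.1]
opening: 0.294
grasp_force: 25.0
```

```bash
python3 - <<'E'
from h import *
P,D=manip.capture("top"); b,E=manip.capture("side")
o=manip.observe();print(o["position"],o["force"],np.degrees(2*np.arctan2(o["eef_rot"][1],o["eef_rot"][0]))-90)
cv2.imwrite("pics/c6.png",np.hstack([cv2.resize(P[170:330,60:240],None,fx=2.2,fy=2.2),cv2.resize(b[90:250,110:290],None,fx=2.2,fy=2.2)]))
E
```

```text
[374.1 282.3  53.1] [-0.5  0.1 -1. ] 53.48865650435633
```

View pics/c6.png

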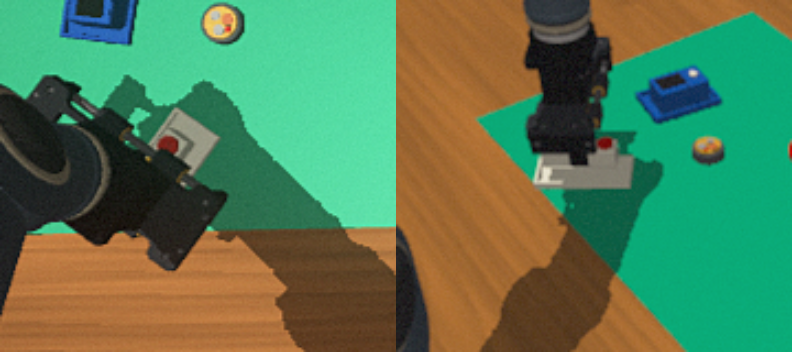

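The oil stand is held in line over the white tray; its red lid is at about (168,145) in the left crop and (605,143) in the right. Now I'll lower it.

>>> {"fn": "apply_moves", "kwargs": {
  "targets": [
    [0, 0, -0.03, 0, 0, 0, -1],
    [0, 0, -0.03, 0, 0, 0, -1],
    [0, 0, -0.02, 0, 0, 0, -1],
    [0, 0, -0.015, 0, 0, 0, -1],
    [0, 0, -0.01, 0, 0, 0, -1],
    [0, 0, 0, 0, 0, 0, -1],
    [0, 0, 0, 0, 0, 0, -1],
    [0, 0, 0, 0, 0, 0, -1]
  ]
}}

```text
time_s: 30.3
position: [373.9, 282.0, 31.6]
eef_rot: [0.984, 2.983, 0.0]
force: [-0.4, -0.1, -0.5]
opening: 0.3
grasp_force: 25.0
```

>>> {"fn": "apply_moves", "kwargs": {
  "targets": [
    [0, 0, 0, 0, 0, 0, -0.2],
    [0, 0, 0, 0, 0, 0, 0.4],
    [0, 0, 0, 0, 0, 0, 0.4],
    [0, 0, 0, 0, 0, 0, 0.4],
    [0, 0, 0.06, 0, 0, 0, 0.4],
    [0, 0, 0.12, 0, 0, 0, 0.4],
    [0, 0, 0.15, 0, 0, 0, 0.4],
    [0, 0, 0.15, 0, 0, 0, 0.4]
  ]
}}

```text
time_s: 31.1
position: [373.7, 281.7, 129.2]
eef_rot: [0.985, 2.983, -0.0]
force: [-0.1, 1.3, 0.2]
opening: 0.696
grasp_force: 0.0
```

>>> {"fn": "apply_moves", "kwargs": {
  "targets": [
    [-0.04, 0.16, 0.05, 0, 0, 0, 0.4],
    [-0.04, 0.16, 0.05, 0, 0, 0, 0.4],
    [-0.04, 0.16, 0.05, 0, 0, 0, 0.4],
    [-0.04, 0.16, 0.05, 0, 0, 0, 0.4],
    [-0.04, 0.16, 0.05, 0, 0, 0, 0.4],
    [-0.04, 0.16, 0.05, 0, 0, 0, 0.4],
    [-0.04, 0.16, 0.05, 0, 0, 0, 0.4],
    [-0.04, 0.16, 0.05, 0, 0, 0, 0.4]
  ]
}}

```text
time_s: 31.9
position: [309.4, 539.0, 209.0]
eef_rot: [0.984, 2.983, 0.001]
force: [0.1, 1.2, 0.2]
opening: 0.702
grasp_force: 0.0
```

```bash
python3 - <<'E'
from m import *
P,D=manip.capture("top"); b,E=manip.capture("side")
a=lambda h,s,v:v>0
ng=lambda h,s,v:~((h>65)&(h<90)&(s>120))
measure(P,D,"top",{"oil":((134,248),36,29,22,45,a),"demag":((107,167),32,39,30,46,a),"bulb":((199,131),22,46,38,82,a),"loupe":((303,119),20,41,34,48,a),"mov":((161,181),12,18,10,24,ng),"pot":((261,165),14,24,15,33,ng)})
print(manip.observe()["position"])
cv2.imwrite("pics/f1.png",P); cv2.imwrite("pics/f2.png",b)
cv2.imwrite("pics/f.png",np.hstack([cv2.resize(P[90:300,60:350],None,fx=1.4,fy=1.4),cv2.resize(b[90:300,140:420],None,fx=1.4,fy=1.4)]))
E
```

```text
top oil 540 zmed 31.3 rect [372.1 282.4] size [29.5 94.7] long axis deg 143 mean [372.  282.9]
top demag 703 zmed 39.6 rect [556.8 342.9] size [49.1 74.5] long axis deg 173 mean [556.8 343.3]
top bulb 371 zmed 57.1 rect [636.9 138.5] size [50.7 45.2] long axis deg 44 mean [636.8 138.6]
top loupe 201 zmed 42.6 rect [658.  -95.7] size [34.9 35.8] long axis deg 179 mean [658.6 -95.7]
top mov 268 zmed 16.8 rect [522.9 223.6] size [42.  40.9] long axis deg 44 mean [522.6 224.1]
top pot 258 zmed 21.9 rect [552.1   1.1] size [39.6 40.2] long axis deg 179 mean [552.6   1.1]
[307.1 543.4 209.8]
```

View pics/f.png

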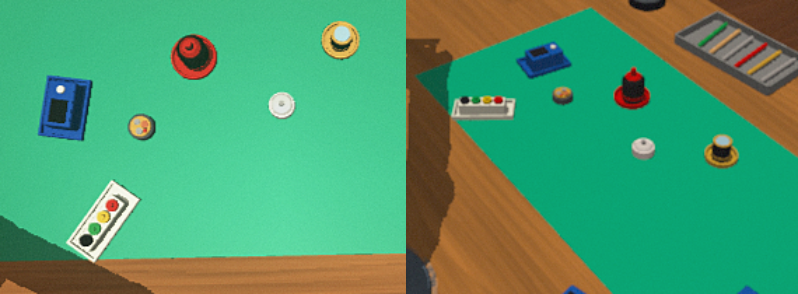

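All four things sit upright in their own holders, within 5 mm of centre in the same view. The movement and pot show no shift. Handing in.

```bash
python3 -c "
from plant import manip
print(manip.job_done())"
```

```text
the job is handed in; nothing more can be done
None
```

The job is handed in at about 32 s of robot time: the blower, loupe, demagnetiser and oil-cup stand each rest upright within about 5 mm of their holder's centre, and the movement and parts pot have not moved; the hand-in gave no verdict.

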